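# Put the chassis modules back into their own bays

### The job

After servicing, three modules in the open receiver chassis were put back into each other's bays, and the fourth is still on the bench. Get every module into the bay whose connector is the same as its own (two brass studs, single round coax jack, long multi-pin header, two-pole square socket), using the free bay or free bench while you swap them, each lying flat on the bay floor with its notched corner at the key block. Keep the modules upright, set them down rather than dropping them, and leave the multimeter and the solder reel where they are.

Things in the scene. Friction and masses are not known exactly. Their poses are not given: they have to be found in the camera images.
- battery_mid (a point): Battery module: smooth pale grey box 40 (x) x 60 (y) mm, height 56 mm in all, 0.35 kg; connector: two round brass studs. Base plate 70 (x) x 90 (y) x 4 mm, its (+x,+y) corner notched 14 x 14 mm; connector on the -y end of the plate, up to 14 mm above the underside. z up. Point: the module's middle, 28 mm above its underside.
- filter_can_mid (a point): Filter module: upright round black can, 42 mm diameter, white disc on top, height 60 mm in all, 0.25 kg; connector: one round coax jack. Base plate 70 (x) x 90 (y) x 4 mm, its (+x,+y) corner notched 14 x 14 mm; connector on the -y end of the plate, up to 14 mm above the underside. z up. Point: the module's middle, 30 mm above its underside.
- amplifier_mid (a point): Amplifier module: dark heat sink 40 (x) x 60 (y) mm, fins along y, height 54 mm in all, 0.25 kg; connector: long black multi-pin header, 60 mm. Base plate 70 (x) x 90 (y) x 4 mm, its (+x,+y) corner notched 14 x 14 mm; connector on the -y end of the plate, up to 14 mm above the underside. z up. Point: the module's middle, 27 mm above its underside.
- transformer_mid (a point): Transformer module: steel core 40 (x) x 44 (y) mm, amber windings out at both y ends, height 54 mm in all, 0.4 kg; connector: two-pole black socket 24 mm wide. Starts on the bench. Base plate 70 (x) x 90 (y) x 4 mm, its (+x,+y) corner notched 14 x 14 mm; connector on the -y end of the plate, up to 14 mm above the underside. z up. Point: the module's middle, 27 mm above its underside.
- bay_studs_floor (a point): Fixed bay with two round brass studs on its sill. Pocket 80 (x) x 100 (y) mm, walls 10 mm above its floor; key block 14 x 14 x 10 mm in the (+x,+y) corner: a module lies flat only with its notch there, axes as the bay's. Connector 63 mm to -y (the robot's right) of the middle, to 20 mm above the floor. Point: middle of the pocket floor, z up. For the battery.
- bay_coax_floor (a point): Fixed bay with one round coax jack on its sill. Pocket 80 (x) x 100 (y) mm, walls 10 mm above its floor; key block 14 x 14 x 10 mm in the (+x,+y) corner: a module lies flat only with its notch there, axes as the bay's. Connector 63 mm to -y (the robot's right) of the middle, to 20 mm above the floor. Point: middle of the pocket floor, z up. For the filter.
- bay_header_floor (a point): Fixed bay with a long black multi-pin header, 60 mm on its sill. Pocket 80 (x) x 100 (y) mm, walls 10 mm above its floor; key block 14 x 14 x 10 mm in the (+x,+y) corner: a module lies flat only with its notch there, axes as the bay's. Connector 63 mm to -y (the robot's right) of the middle, to 20 mm above the floor. Point: middle of the pocket floor, z up. For the amplifier.
- bay_socket_floor (a point): Fixed bay with a two-pole black socket 24 mm wide on its sill. Pocket 80 (x) x 100 (y) mm, walls 10 mm above its floor; key block 14 x 14 x 10 mm in the (+x,+y) corner: a module lies flat only with its notch there, axes as the bay's. Connector 63 mm to -y (the robot's right) of the middle, to 20 mm above the floor. Point: middle of the pocket floor, z up. For the transformer; empty at first.
- multimeter: Bystander: dark hand-held multimeter, 150 x 76 x 32 mm, lying beside the chassis; origin under its middle. (The four bays lie two by two, turned alike, 96 mm apart in x and 130 mm in y, floors 6 mm above the bench, in one aluminium chassis with walls 32 mm high and a partition 24 mm high between its rows in y; its end beyond the bays is covered by a plate 35 mm above the bench.)
- solder_reel_mid (a point): Bystander: a reel of solder 60 mm in diameter and 44 mm high standing on the bench; this point is its centre.
There are look-alikes about, which are no part of the job. What is shaped like the part that bears filter_can_mid but pink or purple is not meant.

How it is judged:
At the end, for the whole second after the job is handed in: Every module in the bay with its own kind of connector: within 10 mm of the pocket's middle, within 3 mm of its seated height, tilted under 0.05 rad, x axis along the bay's within 0.2 rad, and at rest (under 10 mm/s) (horizontal distance between battery_mid and bay_studs_floor below 0.01 m and z of battery_mid in the frame of bay_studs_floor between 0.025 and 0.031 m and angle between each of battery_mid, filter_can_mid, amplifier_mid, transformer_mid's own z axis and vertical below 0.05 rad and angle between the x axis of battery_mid and the x axis of bay_studs_floor, either way round below 0.2 rad and linear speed of each of battery, filter_can, amplifier, transformer below 0.01 m/s and horizontal distance between filter_can_mid and bay_coax_floor below 0.01 m and z of filter_can_mid in the frame of bay_coax_floor between 0.027 and 0.033 m and angle between the x axis of filter_can_mid and the x axis of bay_coax_floor, either way round below 0.2 rad and horizontal distance between amplifier_mid and bay_header_floor below 0.01 m and z of amplifier_mid in the frame of bay_header_floor between 0.024 and 0.03 m and angle between the x axis of amplifier_mid and the x axis of bay_header_floor, either way round below 0.2 rad and horizontal distance between transformer_mid and bay_socket_floor below 0.01 m and z of transformer_mid in the frame of bay_socket_floor between 0.024 and 0.03 m and angle between the x axis of transformer_mid and the x axis of bay_socket_floor, either way round below 0.2 rad); the robot touches nothing.
It fails at once if the multimeter is pushed more than 25 mm from its place (distance of multimeter from where it was at the start of the episode above 0.025 m).
It fails at once if the solder reel is pushed more than 25 mm from its place (distance of solder_reel_mid from where it was at the start of the episode above 0.025 m).
It fails at once if a module is tipped over (more than 45 degrees) (angle between any of battery_mid, filter_can_mid, amplifier_mid, transformer_mid's own z axis and vertical above 0.79 rad).
It fails at once if a module is dropped (moves faster than 0.7 m/s free of the fingers: a fall of about 25 mm) ((contact force between battery and the fingers below 0.01 N and linear speed of battery above 0.7 m/s) or (contact force between filter_can and the fingers below 0.01 N and linear speed of filter_can above 0.7 m/s) or (contact force between amplifier and the fingers below 0.01 N and linear speed of amplifier above 0.7 m/s) or (contact force between transformer and the fingers below 0.01 N and linear speed of transformer above 0.7 m/s)).
It also fails if it takes over 102 s, if anything falls off the work surface, if the arm or the gripper's body presses on something with over 40 N, if the wrist force passes 120 N, or if a joint passes its speed limit or range.

### The arm

A 6-joint arm with a two-finger parallel gripper is mounted at the origin on the work surface. World frame = base frame: x ahead of the robot, y to its left, z up, the work surface at z = 0. Lengths are in m, angles in rad, forces in N, time in s.
With the tool pointing down it reaches from about 0.225 to 0.875 m from the base axis. Payload 3.4 kg.
Tool frame: the origin (TCP) lies at the very end of the fingers, on their centre line; the grasp point (between the pads) lies 19 mm behind it; z points along the fingers, x is the direction in which the jaws open and shut, and the axes are right-handed (so a half turn about z gives the same grasp; the last joint's range is limited). The gripper opens to 85 mm and grips with 20 to 120 N. Pads are 22 mm wide; open, the fingers measure 114 mm over their backs; the gripper's body (76 mm by 85 mm) begins 54 mm behind the grasp point. The pads swing forward as they close: fully open they stand 13 mm farther back than shut.
Start: joints at [-1.261, 0.276, 1.505, -0, 1.361, -0.121], TCP at [0.24, -0.522, 0.231] pointing down, gripper open.
Joint ranges: [-2.89, 2.89], [-0.75, 2.08], [0.22, 2.7], [-1.18, 4.32], [0.11, 2.71], [-2.7, 2.7]. Speed limits (rad/s): [2.57, 2.57, 3.14, 3.14, 3.14, 3.14].

### API

Orientations are given as a unit quaternion [w, x, y, z].
In Python, from rig import manip gives the robot as it stands.
- The arm moves only by the tool send_rows, never from a script. Its argument "increments" is a list of rows, each a list of 5 numbers: the opening, from 0 (shut) to 1 (fully open), then the shift along the tool's x, y, z in m, then the turn about the tool's z in rad. A call has 1 to 8 rows; each row shifts and turns the commanded pose from where the row before left it, along the tool's axes as they then stand; what a row does not reach is not made up. A row lasts 1/8 s, in which the tool goes at most 62.5 mm and 10.7 degrees, less where a joint would pass 70% of its speed; a pose out of reach is approached as far as the arm can. A call is refused whole if a number of a shift passes 0.0625 or a number of a turn 0.188, either way. A call with a gripper value outside its range is refused whole. The fingers move at their own pace and stop on an object; "squeeze" is the grip in N (left out, the last holds). Time passes only in rows, so rows that do not move let the fingers close. It gives the time, the measured TCP pose, the force and the opening at its end, in the units of the state.
- manip.get_state(): the state, without advancing time (a new reading comes with each control period).
- manip.get_image(name): name is "side" or "top" or "wrist"; returns the picture (384x512x3 uint8, red, green, blue); there is no depth.
- manip.calibration(name): a dict with "fx", "fy", "cx", "cy" (pixels), "camera_from_world" (4x4, takes a point from world to camera coordinates). Camera axes: x right, y up, looking along -z (the intrinsics and any distortion apply to the point x, -y, -z); pixel columns grow to the right and rows downward; lengths in m; the calibration is good to about 2 mm. The wrist camera is an equidistant fisheye: a pixel r from the principal point sees the ray r / f radians off the axis. A picture is of the moment at which its call begins: read the wrist's pose just before it. calibration takes no time and is no camera call; for the wrist camera it gives the pose at the moment of the call.
- manip.sign_off(): hands the job in, once; it reports no verdict.
The state is a dict: "clock": time; "qpos": joint angles; "qd": joint speeds; "effort": joint torques, N m; "position": TCP position; "ee_rot": TCP orientation; "contact_force": force on the tool from outside, world axes, zero at the start; "moment": the same for the moment, N m; "width": finger opening in m.
Only numpy, scipy, OpenCV 4.12 (cv2) and the standard library are available. Lean on these libraries where they do the work, as an engineer would, in place of code of your own. Each camera call takes 0.05 s, during which the arm holds its last target.

## Working session

There is one attempt and no reset: what is moved stays moved. The work goes in short steps, Python scripts to look and compute and a tool call to move; the robot and the scene stay as the last step left them, time stands still between calls to the robot, and variables do not carry over. Pictures are saved under pics/ and viewed, and the job is handed in when it is done.

Besides the shell and the picture viewer there is one more tool, called after "Emit:" in YAML: its name, and indented under it one key for each argument. send_rows: Moves the arm, as the interface text tells. Its arguments: {"type":"object","properties":{"increments":{"type":"array","items":{"type":"array","items":{"type":"number"}}},"squeeze":{"type":"number"}},"required":["increments"]}

```bash
ls; mkdir -p pics
python3 - <<'E'
from rig import manip
import cv2,json
print(manip.get_state())
for n in("top","side","wrist"):
    im=manip.get_image(n); cv2.imwrite(f"pics/{n}0.png",cv2.cvtColor(im,cv2.COLOR_RGB2BGR))
    c=manip.calibration(n); print(n,c)
E
```

```text
pics
{'clock': 0.0, 'qpos': array([-1.26097729e+00,  2.76612205e-01,  1.50613733e+00,  5.00944658e-06,
        1.36073756e+00, -1.20987096e-01]), 'qd': array([-0.00088665, -0.00250142,  0.00017744, -0.00071837, -0.00010043,
       -0.00025044]), 'effort': array([ 1.72419863e-03, -4.16768146e+01, -2.45802426e+01,  5.51805385e-05,
        1.08119583e-02, -2.30522289e-06]), 'position': array([ 0.23995879, -0.52193971,  0.23042825]), 'ee_rot': array([-6.05544484e-04,  8.41902961e-01, -5.39628119e-01, -7.28385181e-04]), 'contact_force': array([-0.2263908 ,  0.75408439, -0.86934708]), 'moment': array([-0.00964881,  0.01100924, -0.05686986]), 'width': 0.08519166686149279}
top {'fx': 439.8391094465268, 'fy': 439.8391094465268, 'cx': 250.2452472273553, 'cy': 186.87282087463112, 'camera_from_world': array([[-8.99225293e-03, -9.99958731e-01, -1.29444068e-03,
        -5.54640717e-03],
       [ 9.93210535e-01, -9.08169876e-03,  1.15975672e-01,
        -5.44136914e-01],
       [-1.15982641e-01, -2.42769544e-04,  9.93251211e-01,
        -1.20034765e+00],
       [ 0.00000000e+00,  0.00000000e+00,  0.00000000e+00,
         1.00000000e+00]])}
side {'fx': 486.51217044666845, 'fy': 486.51217044666845, 'cx': 257.53987632048984, 'cy': 193.81589446049537, 'camera_from_world': array([[-0.80649183, -0.59121575,  0.00590439,  0.40924497],
       [ 0.34692429, -0.4651142 ,  0.81443988, -0.25690541],
       [-0.47876347,  0.65888749,  0.58021791, -1.28648116],
       [ 0.        ,  0.        ,  0.        ,  1.        ]])}
wrist {'fx': 297.3186396354542, 'fy': 297.3186396354542, 'cx': 252.01378247989354, 'cy': 188.74194977177098, 'camera_from_world': array([[ 0.41799755, -0.90844536, -0.0022532 , -0.57324791],
       [ 0.87205664,  0.40194673, -0.27920611,  0.03659972],
       [ 0.25454916,  0.11474255,  0.96022855, -0.37906294],
       [ 0.        ,  0.        ,  0.        ,  1.        ]])}
```

View pics/top0.png

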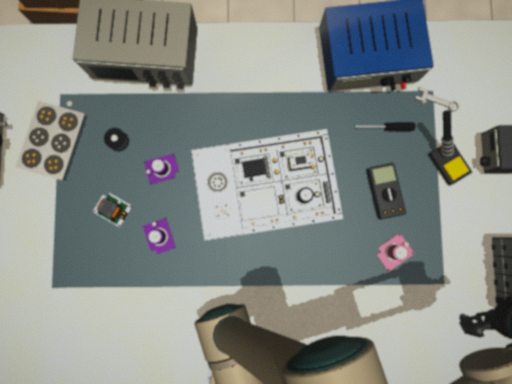

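View pics/side0.png

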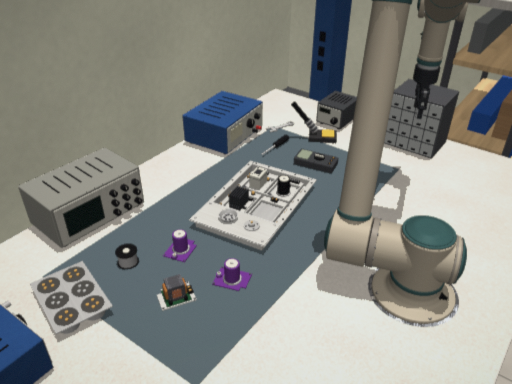

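View pics/wrist0.png

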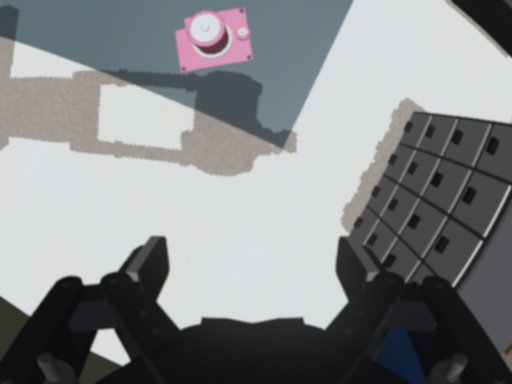

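```bash
cat > h.py <<'E'
import numpy as np,cv2
from rig import manip
def grab(n,f):
    c=manip.calibration(n); im=manip.get_image(n)
    im=cv2.cvtColor(im,cv2.COLOR_RGB2BGR); cv2.imwrite(f"pics/{f}.png",im); np.save(f"pics/{f}.npy",c,allow_pickle=True); return im,c
def ray(c,n,u,v):
    T=np.array(c["camera_from_world"]);a=(u-c["cx"])/c["fx"];b=(v-c["cy"])/c["fy"]
    if n=="wrist":
        r=np.hypot(a,b); s=np.sin(r)/r if r>1e-9 else 1; d=np.array([a*s,-b*s,-np.cos(r)])
    else: d=np.array([a,-b,-1])
    R=T[:3,:3]; return -R.T@T[:3,3], R.T@d
def onz(c,n,u,v,z):
    o,d=ray(c,n,u,v); return o+d*(z-o[2])/d[2]
def proj(c,n,p):
    T=np.array(c["camera_from_world"]);q=T[:3,:3]@np.array(p)+T[:3,3];x,y,z=q[0],-q[1],-q[2]
    if n=="wrist":
        r=np.hypot(x,y);t=np.arctan2(r,z);k=t/r if r>0 else 1/z;return np.array([c["cx"]+c["fx"]*x*k,c["cy"]+c["fy"]*y*k])
    return np.array([c["cx"]+c["fx"]*x/z,c["cy"]+c["fy"]*y/z])
def load(f): return np.load(f"pics/{f}.npy",allow_pickle=True).item()
E
python3 - <<'E'
import cv2,numpy as np
from h import *
c=manip.calibration("top")
im=cv2.imread("pics/top0.png")
cv2.imwrite("pics/t0c.png",cv2.resize(im[120:250,180:352],None,fx=4.5,fy=4.5,interpolation=cv2.INTER_CUBIC))
cv2.imwrite("pics/t0d.png",cv2.resize(im[90:260,50:190],None,fx=3.5,fy=3.5,interpolation=cv2.INTER_CUBIC))
for n,u,v,z in [("transf",116,207,.05),("c1",328,130,.035),("c2",343,217,.035),("c3",206,240,.035),("c4",192,150,.035),("reel",116,139,.044),("mm",387,191,.03),("pur1",160,166,.06),("pur2",157,236,.06),("pink",398,252,.06),("amp",255,168,.05),("bat",300,160,.06),("filt",305,194,.06)]: print(n,onz(c,"top",u,v,z).round(3))
E
```

```text
transf [0.49  0.359 0.05 ]
c1 [ 0.704 -0.232  0.035]
c2 [ 0.457 -0.267  0.035]
c3 [0.397 0.113 0.035]
c4 [0.65  0.153 0.035]
reel [0.681 0.365 0.044]
mm [ 0.529 -0.393  0.03 ]
pur1 [0.601 0.237 0.06 ]
pur2 [0.409 0.243 0.06 ]
pink [ 0.361 -0.406  0.06 ]
amp [ 0.594 -0.024  0.05 ]
bat [ 0.614 -0.148  0.06 ]
filt [ 0.52 -0.16  0.06]
```

View pics/t0c.png

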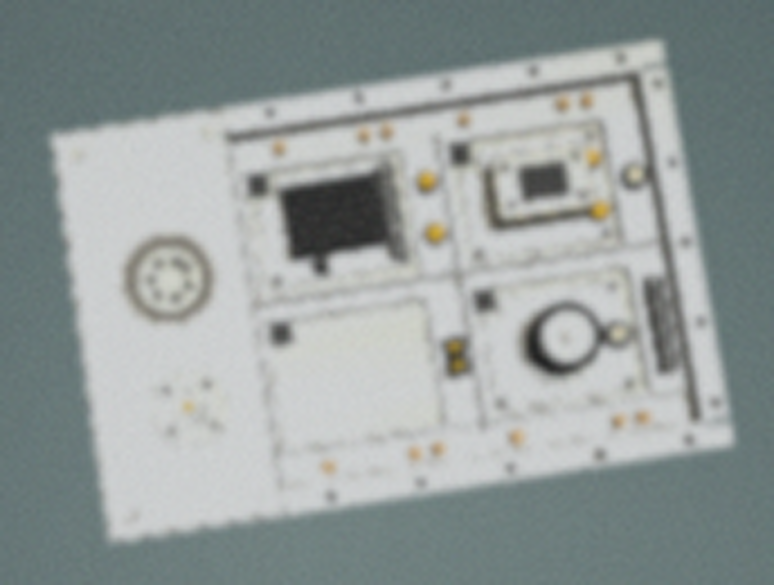

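View pics/t0d.png

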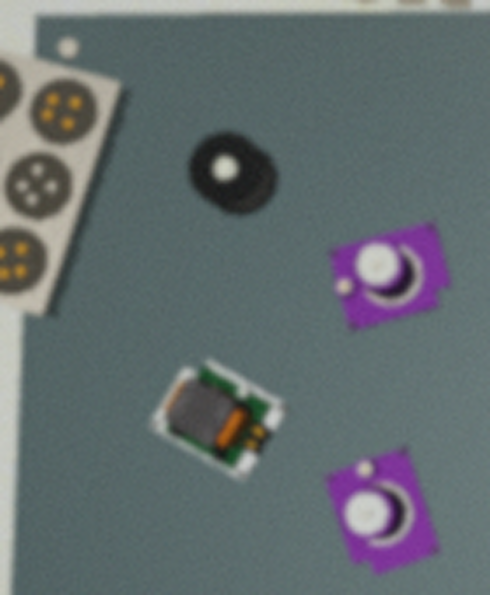

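```bash
cat >> h.py <<'E'
def plan(tx,ty,tz,tyaw,p=None,yaw=None):
    s=manip.get_state()
    from scipy.spatial.transform import Rotation as Ro
    q=s["ee_rot"];R=Ro.from_quat([q[1],q[2],q[3],q[0]]).as_matrix()
    if p is None:p=s["position"]
    if yaw is None: yaw=np.arctan2(R[1,0],R[0,0])
    d=np.array([tx,ty,tz])-p
    c,s_=np.cos(yaw),np.sin(yaw)
    print("t",round(s["clock"],2),"pos",np.round(p,4),"yaw",round(yaw,4),"tilt",np.round(R[:2,2],4),"w",round(s["width"],4),"F",np.round(s["contact_force"],1))
    f=lambda a:np.array([np.cos(a)*d[0]+np.sin(a)*d[1],np.sin(a)*d[0]-np.cos(a)*d[1],-d[2]]).round(4)
    print(" tool shift (start axes)",f(yaw)," (final axes)",f(tyaw)," turn",round(-(tyaw-yaw),4))
E
python3 - <<'E'
from h import *
c=manip.calibration("wrist");o,d=ray(c,"wrist",c["cx"],c["cy"]);print(o,d)
plan(.53,-.09,.30,.14)
E
```

```text
[ 0.30418934 -0.49198089  0.37291428] [-0.25454916 -0.11474255 -0.96022855]
t 0.15 pos [ 0.24   -0.5221  0.2306] yaw -1.14 tilt [-0.0004  0.0014] w 0.0855 F [ 0.2 -0.9  0. ]
 tool shift (start axes) [-0.2715 -0.4439 -0.0694]  (final axes) [ 0.3475 -0.3874 -0.0694]  turn -1.28
```

Emit:
send_rows:
  increments:
    - [1, 0.006, -0.055, -0.01, -0.16]
    - [1, 0.006, -0.055, -0.01, -0.16]
    - [1, 0.006, -0.055, -0.01, -0.16]
    - [1, 0.006, -0.055, -0.01, -0.16]
    - [1, 0.006, -0.055, -0.01, -0.16]
    - [1, 0.006, -0.055, 0, -0.16]
    - [1, 0.006, -0.055, 0, -0.16]
    - [1, 0.006, -0.055, 0, -0.16]

```text
clock: 1.15
position: [0.5035, -0.2015, 0.2808]
ee_rot: [-0.0, 0.997, 0.073, -0.0]
contact_force: [0.5, 0.4, -0.9]
width: 0.0851
```

Run:
```python
from h import *
plan(.56,-.08,.26,.14)
```

```text
t 1.15 pos [ 0.5035 -0.2015  0.2808] yaw 0.1455 tilt [-0.0001  0.0004] w 0.0851 F [ 0.5  0.4 -0.9]
 tool shift (start axes) [ 0.0735 -0.112   0.0208]  (final axes) [ 0.0729 -0.1124  0.0208]  turn 0.0055
```

Emit:
send_rows:
  increments:
    - [1, 0.036, -0.056, 0.01, 0]
    - [1, 0.036, -0.056, 0.01, 0]
    - [1, 0, 0, 0, 0]
    - [1, 0, 0, 0, 0]

```text
clock: 1.65
position: [0.5543, -0.091, 0.2624]
ee_rot: [0.0, 0.998, 0.07, -0.001]
contact_force: [-0.0, 0.8, -0.4]
width: 0.0853
```

Run:
```python
from h import *
plan(.56,-.08,.26,.14)
im,c=grab("wrist","w1")
cv2.imwrite("pics/w1b.png",cv2.resize(im,(800,600),interpolation=cv2.INTER_CUBIC))
```

```text
t 1.65 pos [ 0.5543 -0.091   0.2624] yaw 0.1411 tilt [-0.001  -0.0007] w 0.0853 F [-0.   0.8 -0.4]
 tool shift (start axes) [ 0.0072 -0.0101  0.0024]  (final axes) [ 0.0072 -0.0101  0.0024]  turn 0.0011
```

View pics/w1b.png

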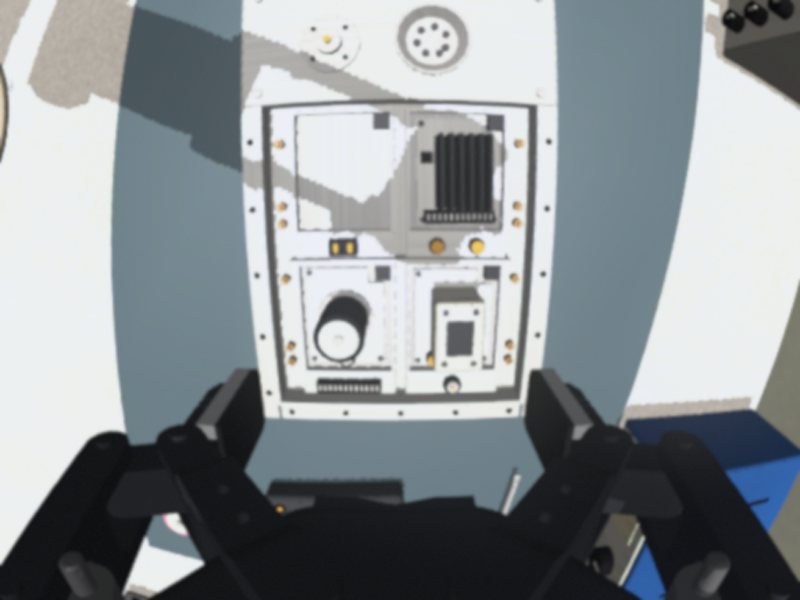

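Run:
```python
from h import *
im=cv2.imread("pics/w1.png");c=load("w1")
cv2.imwrite("pics/w1c.png",cv2.resize(im[60:260,165:350],None,fx=3,fy=3,interpolation=cv2.INTER_CUBIC))
g=cv2.cvtColor(im,cv2.COLOR_BGR2GRAY)
P=[]
for (u,v) in [(381,120),(495,122),(382,272),(491,272)]:
    u=int(u*.64);v=int(v*.64)
    w=g[v-9:v+10,u-9:u+10]; m=(w<110).astype(np.uint8)
    n,l,s,ce=cv2.connectedComponentsWithStats(m); k=l[9,9]; uu,vv=ce[k]+[u-9,v-9]
    p=onz(c,"wrist",uu,vv,.016);print(s[k],uu,vv,p.round(4));P.append(p[:2])
P=np.array(P)
t=np.array([[-48,65],[48,65],[-48,-65],[48,-65]])/1000
# rigid fit
pc=P.mean(0);A=(t).T@(P-pc);th=np.arctan2(A[0,1]-A[1,0],A[0,0]+A[1,1])
R=np.array([[np.cos(th),-np.sin(th)],[np.sin(th),np.cos(th)]])
print(th,"res",((P-pc)-t@R.T).round(4))
print("bay ctr", (pc-R@[.033,.043]).round(4), (pc-R@[.033,.043]+t@R.T).round(4))
```

```text
[ 7  6  7  8 47] 243.74468085106383 76.59574468085107 [0.528  0.0149 0.016 ]
[ 5  5  9  9 73] 315.986301369863 78.42465753424658 [0.621  0.0279 0.016 ]
[ 7  7  6  6 36] 244.5 174.5 [ 0.5468 -0.1136  0.016 ]
[ 5  6  9  7 61] 314.1311475409836 174.0 [ 0.6405 -0.0992  0.016 ]
0.14768082341129393 res [[ 0.001   0.0002]
 [-0.001  -0.001 ]
 [ 0.0007  0.0003]
 [-0.0006  0.0005]]
bay ctr [ 0.5577 -0.0899] [[ 0.5007 -0.0327]
 [ 0.5957 -0.0186]
 [ 0.5198 -0.1613]
 [ 0.6148 -0.1471]]
```

View pics/w1c.png

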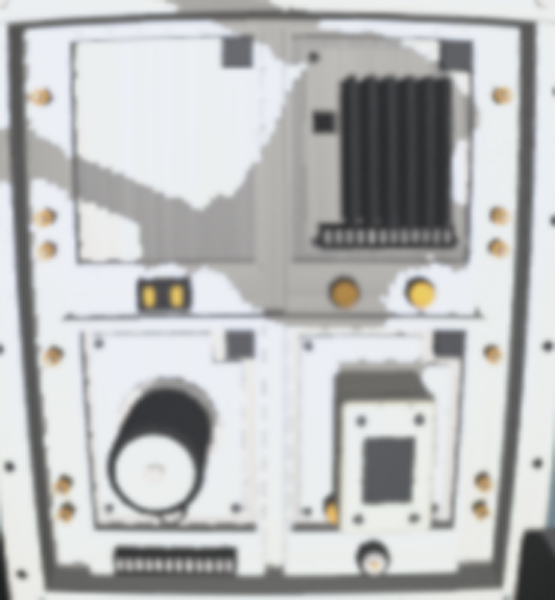

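Run:
```python
from h import *
c=load("w1")
R=lambda th:np.array([[np.cos(th),np.sin(th)],[-np.sin(th),np.cos(th)]])
for n,u,v,z,b in [("amp",397,155,.06,[.5957,-.0186]),("bat",387,464,.062,[.6148,-.1471]),("filt",155,472,.066,[.5198,-.1613])]:
    p=onz(c,"wrist",165+u/3,60+v/3,z);print(n,p.round(4),"off in bay",(R(.148)@(p[:2]-b)).round(4))
for a,b,z in [((342,402),(432,402),.062),((342,402),(342,525),.062),((342,80),(452,80),.06)]:
    print(np.linalg.norm(onz(c,"wrist",165+a[0]/3,60+a[1]/3,z)-onz(c,"wrist",165+b[0]/3,60+b[1]/3,z)))
plan(.5957,-.0186,.16,.148)
```

```text
amp [ 0.5966 -0.02    0.06  ] off in bay [ 0.0007 -0.0016]
bat [ 0.6142 -0.1445  0.062 ] off in bay [-0.0002  0.0027]
filt [ 0.5197 -0.1599  0.066 ] off in bay [0.0001 0.0014]
0.03695456434974627
0.054651758054067676
0.04276089118747775
t 1.7 pos [ 0.5542 -0.0917  0.2626] yaw 0.1396 tilt [-0.0005 -0.0008] w 0.0854 F [-0.1 -0.3  0.4]
 tool shift (start axes) [ 0.0512 -0.0667  0.1026]  (final axes) [ 0.0518 -0.0662  0.1026]  turn -0.0084
```

Emit:
send_rows:
  increments:
    - [1, 0.026, -0.033, 0.05, -0.008]
    - [1, 0.026, -0.033, 0.05, 0]
    - [1, 0, 0, 0.05, 0]
    - [1, 0, 0, 0.04, 0]
    - [1, 0, 0, 0, 0]
    - [1, 0, 0, 0, 0]

```text
clock: 2.45
position: [0.596, -0.0227, 0.0786]
ee_rot: [0.0, 0.997, 0.073, 0.001]
contact_force: [0.7, -0.0, 0.9]
width: 0.0854
```

Run:
```python
from h import *
im,c=grab("wrist","w2")
plan(.596,-.0195,.026,.148)
```

```text
t 2.5 pos [ 0.5964 -0.0226  0.0793] yaw 0.1465 tilt [ 0.0042 -0.0008] w 0.0857 F [ 0.5 -0.1 -0.2]
 tool shift (start axes) [ 0.     -0.0031  0.0533]  (final axes) [ 0.     -0.0031  0.0533]  turn -0.0015
```

View pics/w2.png

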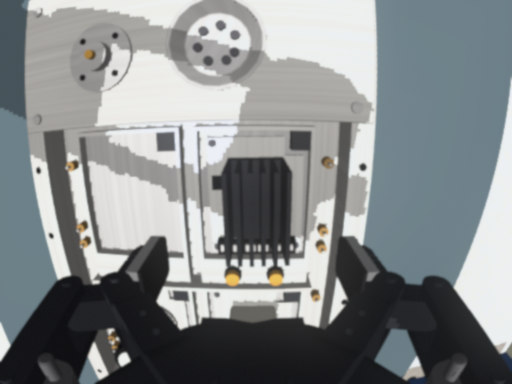

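Emit:
send_rows:
  increments:
    - [1, 0, -0.003, 0.027, 0]
    - [1, 0, 0, 0.026, 0]
    - [1, 0, 0, 0, 0]
    - [0, 0, 0, 0, 0]
    - [0, 0, 0, 0, 0]
    - [0, 0, 0, 0, 0]
    - [0, 0, 0, 0, 0]
    - [0, 0, 0, 0, 0]
  squeeze: 50

```text
clock: 3.5
position: [0.5963, -0.0186, 0.0258]
ee_rot: [0.001, 0.997, 0.074, 0.002]
contact_force: [1.4, 0.6, 5.9]
width: 0.0395
```

Run:
```python
from h import *
plan(.596,-.0195,.026,.148)
```

```text
t 3.5 pos [ 0.5963 -0.0186  0.0258] yaw 0.148 tilt [ 0.0046 -0.0007] w 0.0395 F [1.4 0.6 5.9]
 tool shift (start axes) [-0.0004  0.0008 -0.0002]  (final axes) [-0.0004  0.0008 -0.0002]  turn -0.0
```

Emit:
send_rows:
  increments:
    - [0, 0, 0, -0.02, 0]
    - [0, 0, 0, -0.02, 0]
    - [0, -0.032, 0, 0, 0]
    - [0, -0.032, 0, 0, 0]
    - [0, -0.032, 0, 0, 0]
    - [0, 0, 0, 0, 0]
    - [0, 0, 0, 0, 0]

```text
clock: 4.38
position: [0.5001, -0.0326, 0.0642]
ee_rot: [0.0, 0.997, 0.074, 0.001]
contact_force: [0.6, 0.6, -3.2]
width: 0.039
```

Run:
```python
from h import *
plan(.5012,-.0328,.026,.148)
im,c=grab("wrist","w3")
```

```text
t 4.38 pos [ 0.5001 -0.0326  0.0642] yaw 0.1478 tilt [ 0.0013 -0.0002] w 0.039 F [ 0.6  0.6 -3.2]
 tool shift (start axes) [0.0011 0.0003 0.0382]  (final axes) [0.0011 0.0003 0.0382]  turn -0.0002
```

View pics/w3.png

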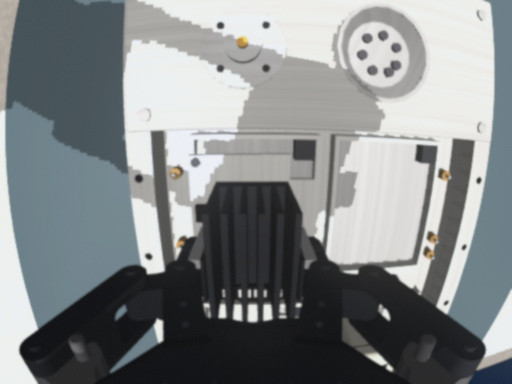

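Emit:
send_rows:
  increments:
    - [0, 0.001, 0, 0.015, 0]
    - [0, 0, 0, 0.012, 0]
    - [0, 0, 0, 0.007, 0]
    - [0, 0, 0, 0.004, 0]
    - [0, 0, 0, 0, 0]
    - [0, 0, 0, 0, 0]

```text
clock: 5.18
position: [0.5005, -0.0324, 0.026]
ee_rot: [0.0, 0.997, 0.074, 0.0]
contact_force: [0.3, -0.2, -1.2]
width: 0.0393
```

Run:
```python
from h import *
plan(.5012,-.0328,.026,.148)
im,c=grab("wrist","w4")
```

```text
t 5.17 pos [ 0.5005 -0.0324  0.026 ] yaw 0.148 tilt [ 0.0005 -0.0002] w 0.0393 F [ 0.3 -0.2 -1.2]
 tool shift (start axes) [0.0006 0.0005 0.    ]  (final axes) [0.0006 0.0005 0.    ]  turn 0.0
```

View pics/w4.png

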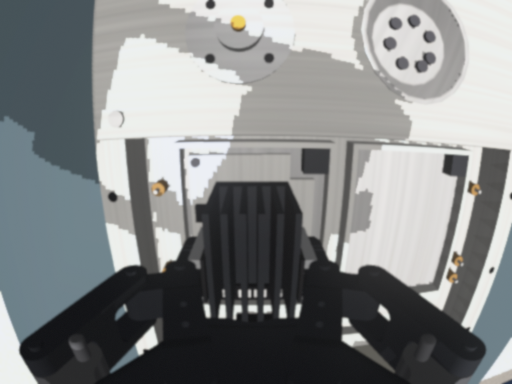

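Emit:
send_rows:
  increments:
    - [0, 0, 0, 0.001, 0]
    - [1, 0, 0, 0, 0]
    - [1, 0, 0, 0, 0]
    - [1, 0, 0, -0.03, 0]
    - [1, 0, 0, -0.035, 0]
    - [1, 0.048, 0.043, 0, 0]
    - [1, 0.048, 0.043, 0, 0]
    - [1, 0, 0.043, 0, 0]

```text
clock: 6.22
position: [0.6152, -0.145, 0.0901]
ee_rot: [0.001, 0.997, 0.075, 0.002]
contact_force: [1.5, -0.9, -0.0]
width: 0.0855
```

Emit:
send_rows:
  increments:
    - [1, 0, 0, 0, 0]
    - [1, 0, 0, 0, 0]

```text
clock: 6.48
position: [0.6103, -0.1432, 0.0895]
ee_rot: [-0.001, 0.997, 0.074, -0.001]
contact_force: [-0.2, 0.1, 0.2]
width: 0.0857
```

Run:
```python
from h import *
im,c=grab("wrist","w5")
plan(.6145,-.1455,.026,.148)
im,c=grab("top","t5")
cv2.imwrite("pics/t5c.png",cv2.resize(im[120:250,180:352],None,fx=4.5,fy=4.5,interpolation=cv2.INTER_CUBIC))
```

```text
t 6.53 pos [ 0.6103 -0.1427  0.0897] yaw 0.1482 tilt [-0.0012  0.0009] w 0.0853 F [-0.2  0.9  0.2]
 tool shift (start axes) [0.0038 0.0034 0.0637]  (final axes) [0.0038 0.0034 0.0637]  turn 0.0002
```

View pics/w5.png

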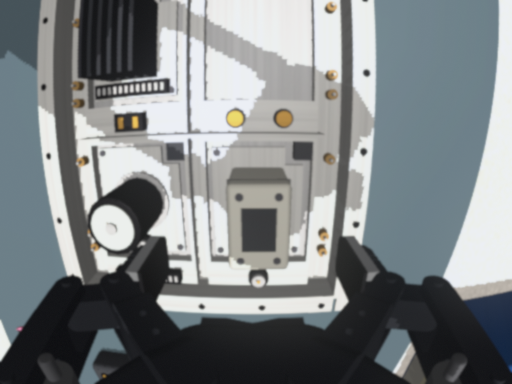

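View pics/t5c.png

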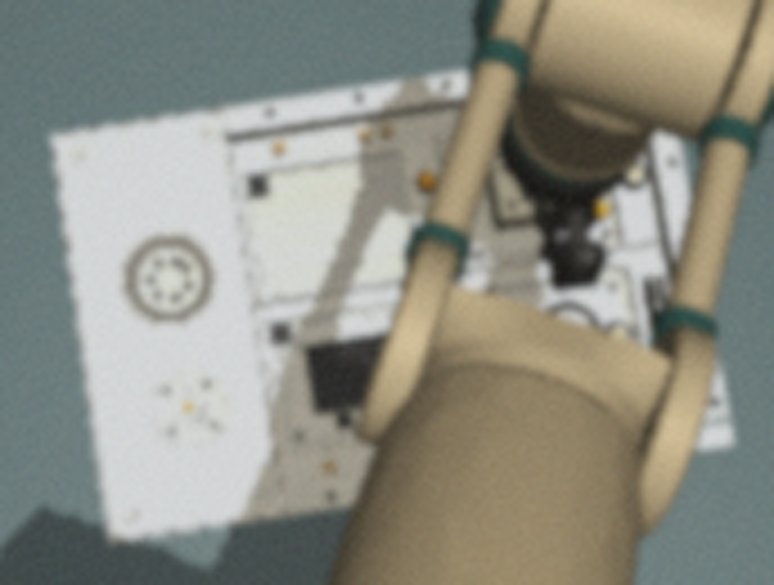

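Run:
```python
from h import *
c=load("w5")
print(onz(c,"wrist",259,224,.062),onz(c,"wrist",259,229.5,.062))
```

```text
[ 0.61433192 -0.14284918  0.062     ] [ 0.61491269 -0.14653802  0.062     ]
```

Emit:
send_rows:
  increments:
    - [1, 0.004, 0.003, 0.025, 0]
    - [1, 0, 0, 0.03, 0]
    - [1, 0, 0, 0.009, 0]
    - [1, 0, 0, 0, 0]
    - [1, 0, 0, 0, 0]

```text
clock: 7.2
position: [0.6163, -0.1461, 0.0273]
ee_rot: [0.001, 0.997, 0.074, 0.001]
contact_force: [-0.7, -0.8, 0.5]
width: 0.0853
```

Run:
```python
from h import *
plan(.6145,-.1455,.026,.148)
```

```text
t 7.2 pos [ 0.6163 -0.1461  0.0273] yaw 0.1485 tilt [ 0.0021 -0.0008] w 0.0853 F [-0.7 -0.8  0.5]
 tool shift (start axes) [-0.0017 -0.0008  0.0013]  (final axes) [-0.0017 -0.0008  0.0013]  turn 0.0005
```

Emit:
send_rows:
  increments:
    - [1, -0.001, 0, 0.001, 0]
    - [0, 0, 0, 0, 0]
    - [0, 0, 0, 0, 0]
    - [0, 0, 0, 0, 0]
    - [0, 0, 0, 0, 0]
    - [0, 0, 0, 0, 0]
    - [0, 0, 0, -0.02, 0]
    - [0, 0, 0, -0.02, 0]
  squeeze: 60

```text
clock: 8.2
position: [0.6129, -0.1457, 0.0637]
ee_rot: [-0.001, 0.997, 0.074, -0.002]
contact_force: [0.6, 0.2, -4.4]
width: 0.0395
```

Emit:
send_rows:
  increments:
    - [0, 0, -0.043, 0, 0]
    - [0, 0, -0.043, 0, 0]
    - [0, 0, -0.043, 0, 0]
    - [0, 0, 0, 0, 0]
    - [0, 0, 0, 0, 0]

```text
clock: 8.82
position: [0.5949, -0.0188, 0.0642]
ee_rot: [0.0, 0.997, 0.074, -0.001]
contact_force: [0.4, -0.4, -4.0]
width: 0.0391
```

Run:
```python
from h import *
plan(.5957,-.0191,.026,.148)
im,c=grab("wrist","w6")
```

```text
t 8.82 pos [ 0.5949 -0.0188  0.0642] yaw 0.1489 tilt [-0.0015 -0.0006] w 0.0391 F [ 0.4 -0.4 -4. ]
 tool shift (start axes) [0.0007 0.0005 0.0382]  (final axes) [0.0007 0.0005 0.0382]  turn 0.0009
```

View pics/w6.png

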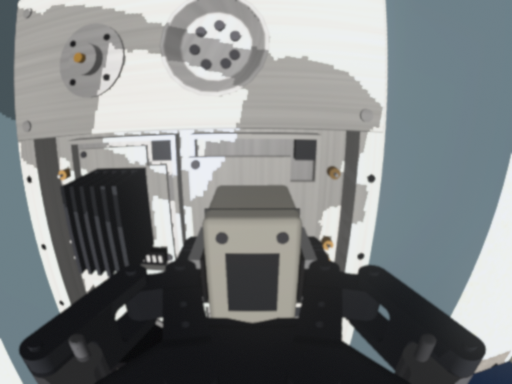

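Emit:
send_rows:
  increments:
    - [0, 0.0005, 0.0005, 0.015, 0]
    - [0, 0, 0, 0.012, 0]
    - [0, 0, 0, 0.007, 0]
    - [0, 0, 0, 0.004, 0]
    - [0, 0, 0, 0, 0]
    - [0, 0, 0, 0, 0]

```text
clock: 9.62
position: [0.5964, -0.0191, 0.0274]
ee_rot: [0.0, 0.997, 0.074, 0.0]
contact_force: [0.2, -0.1, -4.2]
width: 0.0394
```

Run:
```python
from h import *
plan(.5957,-.0191,.026,.148)
im,c=grab("wrist","w7")
```

```text
t 9.62 pos [ 0.5964 -0.0191  0.0274] yaw 0.1481 tilt [ 0.0008 -0.0002] w 0.0394 F [ 0.2 -0.1 -4.2]
 tool shift (start axes) [-0.0007 -0.0001  0.0014]  (final axes) [-0.0007 -0.0001  0.0014]  turn 0.0001
```

View pics/w7.png

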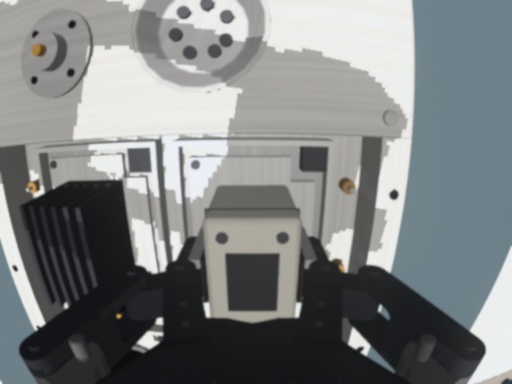

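Emit:
send_rows:
  increments:
    - [0, -0.0005, 0, 0.001, 0]
    - [0, 0, 0, 0.001, 0]
    - [0, 0, 0, 0, 0]

```text
clock: 10.05
position: [0.5956, -0.0191, 0.0254]
ee_rot: [0.0, 0.997, 0.074, 0.0]
contact_force: [-0.6, 0.2, -1.2]
width: 0.0395
```

Emit:
send_rows:
  increments:
    - [1, 0, 0, 0, 0]
    - [1, 0, 0, 0, 0]
    - [1, 0, 0, -0.03, 0]
    - [1, 0, 0, -0.04, 0]
    - [1, -0.048, 0.043, 0, 0]
    - [1, -0.048, 0.043, 0, 0]
    - [1, 0, 0.043, 0, 0]
    - [1, 0, 0, 0, 0]

```text
clock: 11.05
position: [0.523, -0.161, 0.0958]
ee_rot: [0.001, 0.997, 0.072, 0.001]
contact_force: [0.4, 0.4, 0.5]
width: 0.0852
```

Emit:
send_rows:
  increments:
    - [1, 0, 0, 0, 0]

```text
clock: 11.18
position: [0.5221, -0.1576, 0.0951]
ee_rot: [-0.0, 0.997, 0.074, 0.0]
contact_force: [-0.5, -0.6, 1.0]
width: 0.0851
```

Run:
```python
from h import *
im,c=grab("wrist","w8")
plan(.5197,-.1600,.026,.148)
```

```text
t 11.22 pos [ 0.522  -0.1571  0.095 ] yaw 0.1483 tilt [-0.0003  0.0006] w 0.0855 F [0.8 0.6 0.1]
 tool shift (start axes) [-0.0027  0.0025  0.069 ]  (final axes) [-0.0027  0.0025  0.069 ]  turn 0.0003
```

View pics/w8.png

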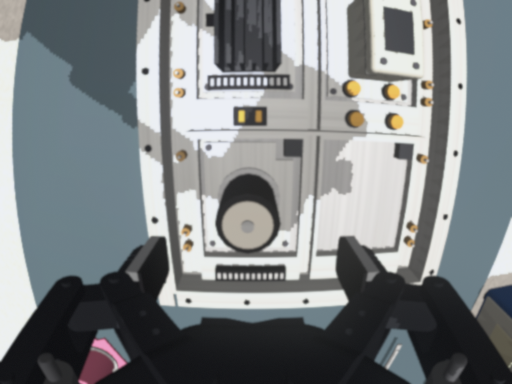

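Run:
```python
from h import *
c=load("w8")
print(onz(c,"wrist",248,225,.066))
```

```text
[ 0.51955093 -0.15963156  0.066     ]
```

Emit:
send_rows:
  increments:
    - [1, -0.0025, 0.0025, 0.03, 0]
    - [1, 0, 0, 0.03, 0]
    - [1, 0, 0, 0.009, 0]
    - [1, 0, 0, 0, 0]
    - [1, 0, 0, 0, 0]

```text
clock: 11.85
position: [0.5209, -0.1607, 0.027]
ee_rot: [0.001, 0.997, 0.074, 0.001]
contact_force: [0.4, -0.2, 0.2]
width: 0.0857
```

Run:
```python
from h import *
plan(.5197,-.1600,.026,.148)
```

```text
t 11.85 pos [ 0.5209 -0.1607  0.027 ] yaw 0.1486 tilt [ 0.0019 -0.0009] w 0.0857 F [ 0.4 -0.2  0.2]
 tool shift (start axes) [-0.0011 -0.0009  0.001 ]  (final axes) [-0.0011 -0.0009  0.001 ]  turn 0.0006
```

Emit:
send_rows:
  increments:
    - [1, -0.001, -0.001, 0.001, 0]
    - [0, 0, 0, 0, 0]
    - [0, 0, 0, 0, 0]
    - [0, 0, 0, 0, 0]
    - [0, 0, 0, 0, 0]
    - [0, 0, 0, 0, 0]
    - [0, 0, 0, -0.02, 0]
    - [0, 0, 0, -0.02, 0]
  squeeze: 50

```text
clock: 12.85
position: [0.5177, -0.1595, 0.0643]
ee_rot: [-0.001, 0.997, 0.074, -0.001]
contact_force: [-0.4, 0.6, -2.6]
width: 0.0409
```

Emit:
send_rows:
  increments:
    - [0, 0.032, 0, 0, 0]
    - [0, 0.032, 0, 0, 0]
    - [0, 0.032, 0, 0, 0]
    - [0, 0, 0, 0, 0]
    - [0, 0, 0, 0, 0]

```text
clock: 13.48
position: [0.6121, -0.1453, 0.0637]
ee_rot: [-0.001, 0.997, 0.074, -0.002]
contact_force: [-0.1, 0.8, -2.5]
width: 0.0409
```

Run:
```python
from h import *
plan(.6148,-.1471,.026,.148)
im,c=grab("wrist","w9")
```

```text
t 13.47 pos [ 0.6121 -0.1453  0.0637] yaw 0.1483 tilt [-0.0036  0.0009] w 0.0409 F [-0.1  0.8 -2.5]
 tool shift (start axes) [0.0024 0.0022 0.0377]  (final axes) [0.0024 0.0022 0.0377]  turn 0.0003
```

View pics/w9.png

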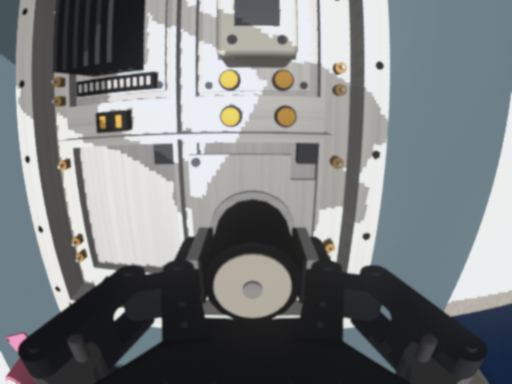

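Emit:
send_rows:
  increments:
    - [0, 0.0005, 0.001, 0.015, 0]
    - [0, 0, 0, 0.012, 0]
    - [0, 0, 0, 0.007, 0]
    - [0, 0, 0, 0.003, 0]
    - [0, 0, 0, 0, 0]
    - [0, 0, 0, 0, 0]

```text
clock: 14.28
position: [0.6148, -0.1467, 0.0284]
ee_rot: [0.0, 0.997, 0.074, 0.0]
contact_force: [0.2, 0.7, -1.9]
width: 0.041
```

Run:
```python
from h import *
plan(.6148,-.1471,.026,.148)
im,c=grab("wrist","w10")
```

```text
t 14.28 pos [ 0.6148 -0.1467  0.0284] yaw 0.148 tilt [ 0.0009 -0.0004] w 0.041 F [ 0.2  0.7 -1.9]
 tool shift (start axes) [-0.      0.0003  0.0024]  (final axes) [-0.      0.0003  0.0024]  turn -0.0
```

View pics/w10.png

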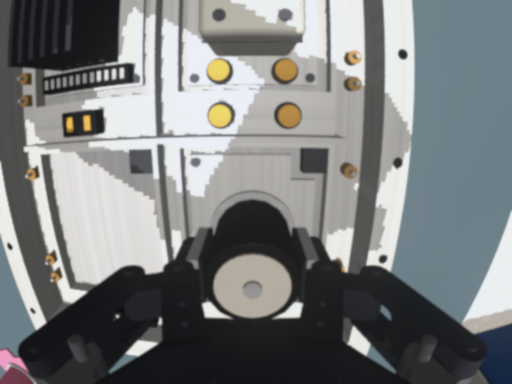

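Aligned with the pocket. Lower the last 2 mm, release, go to the amplifier in the socket bay.

Emit:
send_rows:
  increments:
    - [0, 0, 0, 0.001, 0]
    - [0, 0, 0, 0.001, 0]
    - [0, 0, 0, 0.0005, 0]
    - [0, 0, 0, 0, 0]

```text
clock: 14.82
position: [0.6144, -0.1466, 0.0255]
ee_rot: [0.0, 0.997, 0.074, -0.0]
contact_force: [-0.4, 0.8, -1.9]
width: 0.0414
```

Emit:
send_rows:
  increments:
    - [1, 0, 0, 0, 0]
    - [1, 0, 0, 0, 0]
    - [1, 0, 0, -0.03, 0]
    - [1, 0, 0, -0.04, 0]
    - [1, -0.048, -0.043, 0, 0]
    - [1, -0.048, -0.043, 0, 0]
    - [1, 0, -0.043, 0, 0]
    - [1, 0, 0, 0, 0]

```text
clock: 15.82
position: [0.5025, -0.0331, 0.0961]
ee_rot: [-0.0, 0.997, 0.075, 0.0]
contact_force: [-0.2, -0.2, 0.1]
width: 0.0851
```

Emit:
send_rows:
  increments:
    - [1, 0, 0, 0, 0]

```text
clock: 15.95
position: [0.5047, -0.0357, 0.096]
ee_rot: [0.001, 0.997, 0.074, 0.001]
contact_force: [-0.6, -1.1, 0.4]
width: 0.085
```

Run:
```python
from h import *
im,c=grab("wrist","w11")
plan(.5007,-.0327,.026,.148)
```

```text
t 16.0 pos [ 0.5048 -0.0361  0.0959] yaw 0.148 tilt [ 0.0015 -0.0009] w 0.0854 F [-0.2 -0.  -0.4]
 tool shift (start axes) [-0.0035 -0.0039  0.0699]  (final axes) [-0.0035 -0.0039  0.0699]  turn 0.0
```

View pics/w11.png

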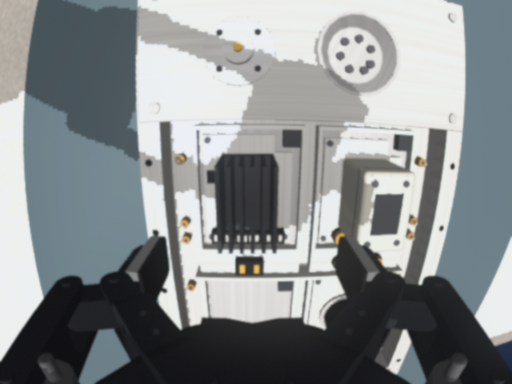

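Emit:
send_rows:
  increments:
    - [1, -0.0035, -0.0035, 0.03, 0]
    - [1, 0, 0, 0.03, 0]
    - [1, 0, 0, 0.009, 0]
    - [1, 0, 0, 0, 0]
    - [1, 0, 0, 0, 0]

```text
clock: 16.62
position: [0.5009, -0.0329, 0.0274]
ee_rot: [0.0, 0.997, 0.074, 0.001]
contact_force: [-0.5, -0.3, -0.1]
width: 0.0849
```

Run:
```python
from h import *
plan(.5007,-.0327,.026,.148)
```

```text
t 16.62 pos [ 0.5009 -0.0329  0.0274] yaw 0.1475 tilt [ 0.002  -0.0005] w 0.0849 F [-0.5 -0.3 -0.1]
 tool shift (start axes) [-0.0002 -0.0002  0.0014]  (final axes) [-0.0002 -0.0002  0.0014]  turn -0.0005
```

Emit:
send_rows:
  increments:
    - [1, 0, 0, 0.001, 0]
    - [0, 0, 0, 0, 0]
    - [0, 0, 0, 0, 0]
    - [0, 0, 0, 0, 0]
    - [0, 0, 0, 0, 0]
    - [0, 0, 0, 0, 0]
    - [0, 0, 0, -0.02, 0]
    - [0, 0, 0, -0.02, 0]
  squeeze: 50

```text
clock: 17.62
position: [0.4984, -0.0322, 0.0649]
ee_rot: [-0.0, 0.997, 0.074, -0.002]
contact_force: [0.7, 0.5, -1.4]
width: 0.0395
```

Emit:
send_rows:
  increments:
    - [0, 0, 0.043, 0, 0]
    - [0, 0, 0.043, 0, 0]
    - [0, 0, 0.043, 0, 0]
    - [0, 0, 0, 0, 0]
    - [0, 0, 0, 0, 0]

```text
clock: 18.25
position: [0.5175, -0.1593, 0.0645]
ee_rot: [-0.001, 0.997, 0.074, -0.001]
contact_force: [-0.4, 0.2, -3.0]
width: 0.0391
```

Run:
```python
from h import *
plan(.5200,-.1605,.026,.148)
im,c=grab("wrist","w12")
```

```text
t 18.25 pos [ 0.5175 -0.1593  0.0645] yaw 0.1472 tilt [-0.0028  0.0017] w 0.0391 F [-0.4  0.2 -3. ]
 tool shift (start axes) [0.0023 0.0015 0.0385]  (final axes) [0.0023 0.0016 0.0385]  turn -0.0008
```

View pics/w12.png

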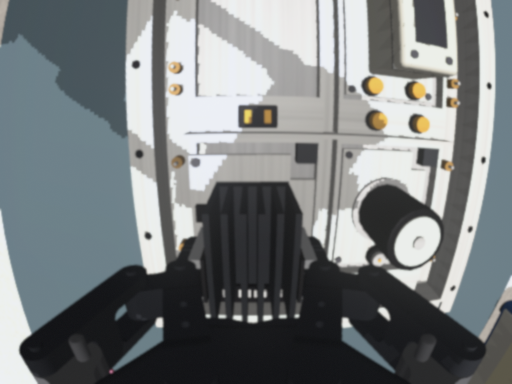

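Emit:
send_rows:
  increments:
    - [0, 0.001, 0.001, 0.015, 0]
    - [0, 0, 0, 0.012, 0]
    - [0, 0, 0, 0.007, 0]
    - [0, 0, 0, 0.003, 0]
    - [0, 0, 0, 0, 0]
    - [0, 0, 0, 0, 0]

```text
clock: 19.05
position: [0.5202, -0.161, 0.0289]
ee_rot: [0.0, 0.997, 0.074, 0.0]
contact_force: [1.5, 0.1, -2.2]
width: 0.0391
```

Run:
```python
from h import *
plan(.5200,-.1605,.026,.148)
im,c=grab("wrist","w13")
```

```text
t 19.05 pos [ 0.5202 -0.161   0.0289] yaw 0.148 tilt [ 0.0008 -0.0004] w 0.0391 F [ 1.5  0.1 -2.2]
 tool shift (start axes) [-0.0002 -0.0005  0.0029]  (final axes) [-0.0002 -0.0005  0.0029]  turn -0.0
```

View pics/w13.png

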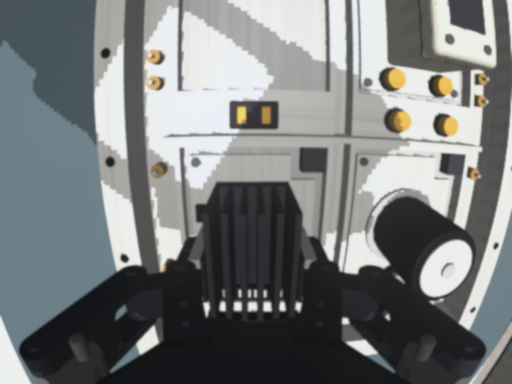

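Emit:
send_rows:
  increments:
    - [0, 0, 0, 0.001, 0]
    - [0, 0, 0, 0.001, 0]
    - [0, 0, 0, 0.001, 0]
    - [0, 0, 0, 0, 0]

```text
clock: 19.6
position: [0.5199, -0.1609, 0.0259]
ee_rot: [0.0, 0.997, 0.074, 0.0]
contact_force: [-1.9, -0.1, 2.3]
width: 0.0392
```

Emit:
send_rows:
  increments:
    - [1, 0, 0, 0, 0]
    - [1, 0, 0, 0, 0]
    - [1, 0, 0, -0.03, 0]
    - [1, 0, 0, -0.05, 0]
    - [1, 0, 0, -0.05, 0]
    - [1, -0.01, -0.05, -0.03, 0.1]
    - [1, -0.01, -0.06, 0, 0.1]
    - [1, -0.01, -0.06, 0, 0.1]

```text
clock: 20.6
position: [0.4825, 0.0083, 0.1863]
ee_rot: [-0.0, 0.997, -0.078, 0.001]
contact_force: [1.6, 0.4, -0.8]
width: 0.0856
```

Run:
```python
from h import *
plan(.48,.33,.22,-.53)
```

```text
t 20.6 pos [0.4825 0.0083 0.1863] yaw -0.1569 tilt [ 0.002  -0.0001] w 0.0856 F [ 1.6  0.4 -0.8]
 tool shift (start axes) [-0.0528 -0.3173 -0.0337]  (final axes) [-0.1648 -0.2762 -0.0337]  turn 0.3731
```

Emit:
send_rows:
  increments:
    - [1, -0.018, -0.051, -0.006, 0.062]
    - [1, -0.018, -0.051, -0.006, 0.062]
    - [1, -0.018, -0.051, -0.006, 0.062]
    - [1, -0.018, -0.051, -0.006, 0.062]
    - [1, -0.018, -0.051, -0.006, 0.062]
    - [1, -0.018, -0.051, 0, 0.062]
    - [1, 0, 0, 0, 0]
    - [1, 0, 0, 0, 0]

```text
clock: 21.6
position: [0.4721, 0.3292, 0.215]
ee_rot: [0.001, 0.966, -0.258, -0.0]
contact_force: [-0.7, 0.2, 0.7]
width: 0.0854
```

Run:
```python
from h import *
im,c=grab("wrist","w14")
plan(.48,.33,.22,-.53)
im,c=grab("top","t14")
cv2.imwrite("pics/t14c.png",cv2.resize(im[120:250,180:352],None,fx=4.5,fy=4.5,interpolation=cv2.INTER_CUBIC))
```

```text
t 21.65 pos [0.4721 0.3286 0.2152] yaw -0.5241 tilt [-0.0008 -0.0012] w 0.0855 F [ 0.  -1.1 -0. ]
 tool shift (start axes) [ 0.0061 -0.0052 -0.0048]  (final axes) [ 0.0061 -0.0052 -0.0048]  turn 0.0059
```

View pics/w14.png

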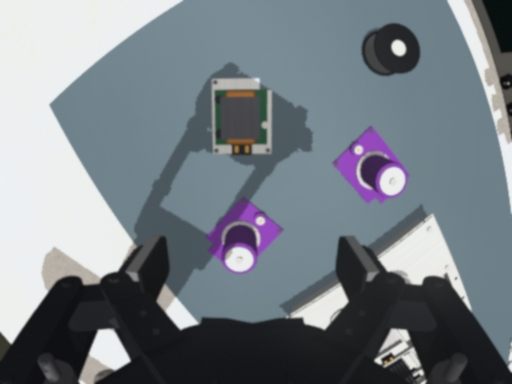

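View pics/t14c.png

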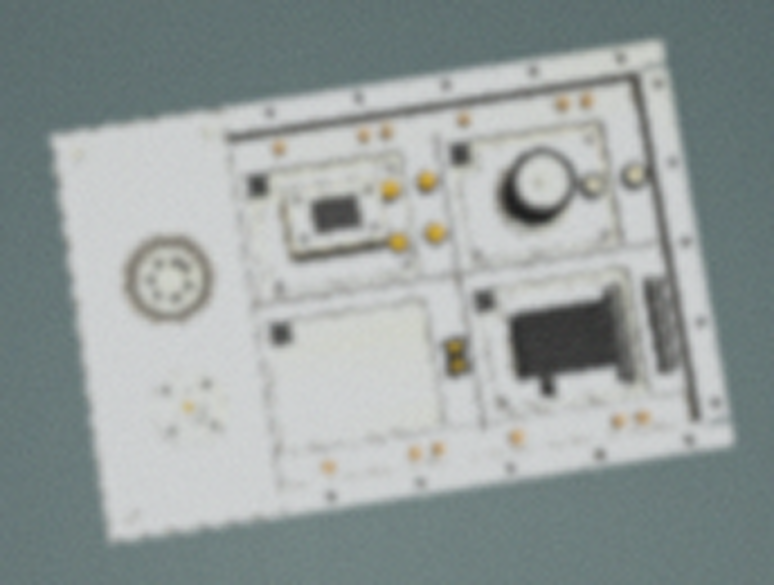

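Run:
```python
from h import *
im=cv2.imread("pics/w14.png")
cv2.imwrite("pics/w14c.png",cv2.resize(im[60:170,190:295],None,fx=5,fy=5,interpolation=cv2.INTER_CUBIC))
```

```text
(no output)
```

View pics/w14c.png

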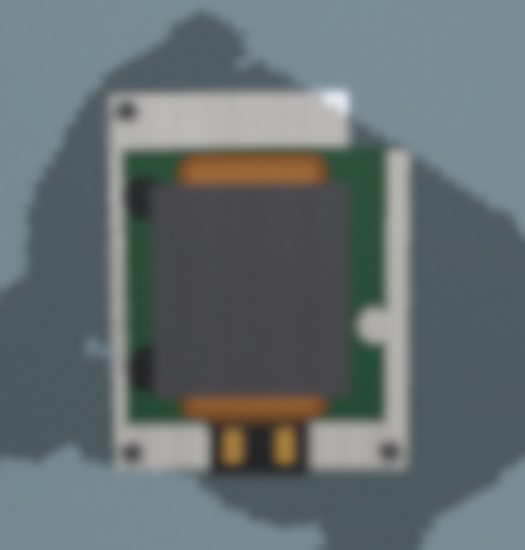

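Run:
```python
from h import *
c=load("w14")
f=lambda u,v,z:onz(c,"wrist",190+u/5,60+v/5,z)
print(f(252,292,.054))
TL,BL,BR=f(108,92,.004),f(115,468,.004),f(408,468,.004)
print((TL+BR)/2,np.linalg.norm(TL-BL),np.linalg.norm(BR-BL))
y=TL-BL;x=BR-BL;print(np.arctan2(-y[0],y[1]),np.arctan2(x[1],x[0]))
a,b,d=f(152,187,.054),f(350,185,.054),f(154,398,.054)
x=b-a;y=a-d;print(np.arctan2(x[1],x[0]),np.arctan2(-y[0],y[1]),np.linalg.norm(x),np.linalg.norm(y))
p=(f(252,292,.054)*.5+.25*(TL+BR))
plan(p[0],p[1],.12,-.53)
```

```text
[0.48968131 0.38495973 0.054     ]
[0.48983976 0.3856018  0.004     ] 0.0905027147621284 0.07071226590871023
-0.520046356680285 -0.5250406544814443
-0.520435796596326 -0.5264130605357387 0.039873319937486135 0.043363662543394056
t 21.7 pos [0.4722 0.3283 0.2153] yaw -0.5248 tilt [-0.0005 -0.001 ] w 0.0851 F [-0.1  0.2  0.6]
 tool shift (start axes) [-0.0134 -0.0581  0.0953]  (final axes) [-0.0137 -0.058   0.0953]  turn 0.0052
```

Emit:
send_rows:
  increments:
    - [1, -0.0065, -0.029, 0.05, 0]
    - [1, -0.007, -0.029, 0.05, 0]
    - [1, 0, 0, 0.04, 0]
    - [1, 0, 0, 0.025, 0]
    - [1, 0, 0, 0, 0]
    - [1, 0, 0, 0, 0]

```text
clock: 22.45
position: [0.4909, 0.3862, 0.0518]
ee_rot: [-0.001, 0.966, -0.26, 0.001]
contact_force: [0.1, 0.4, 0.3]
width: 0.0853
```

Run:
```python
from h import *
plan(.4898,.3852,.020,-.523)
```

```text
t 22.45 pos [0.4909 0.3862 0.0518] yaw -0.5252 tilt [0.0018 0.0009] w 0.0853 F [0.1 0.4 0.3]
 tool shift (start axes) [-0.0005  0.0014  0.0318]  (final axes) [-0.0005  0.0014  0.0318]  turn -0.0022
```

Emit:
send_rows:
  increments:
    - [1, 0, 0.001, 0.02, -0.002]
    - [1, 0, 0, 0.011, 0]
    - [1, 0, 0, 0, 0]
    - [1, 0, 0, 0, 0]
    - [0, 0, 0, 0, 0]
    - [0, 0, 0, 0, 0]
    - [0, 0, 0, 0, 0]
    - [0, 0, 0, 0, 0]
  squeeze: 70

```text
clock: 23.45
position: [0.49, 0.3858, 0.02]
ee_rot: [-0.0, 0.966, -0.258, 0.001]
contact_force: [1.4, 0.2, 2.6]
width: 0.0392
```

Emit:
send_rows:
  increments:
    - [0, 0, 0, 0, 0]
    - [0, 0, 0, 0, 0]

```text
clock: 23.7
position: [0.49, 0.3859, 0.0201]
ee_rot: [-0.0, 0.966, -0.258, 0.001]
contact_force: [1.3, -1.5, 5.8]
width: 0.0396
```

Run:
```python
from h import *
plan(.5007,-.0327,.15,.148)
```

```text
t 23.7 pos [0.49   0.3859 0.0201] yaw -0.5219 tilt [0.0015 0.0005] w 0.0396 F [ 1.3 -1.5  5.8]
 tool shift (start axes) [ 0.218   0.3575 -0.1299]  (final axes) [-0.0511  0.4156 -0.1299]  turn -0.6699
```

Emit:
send_rows:
  increments:
    - [0, 0, 0, -0.02, 0]
    - [0, 0, 0, -0.04, 0]
    - [0, 0, 0, -0.04, 0]
    - [0, 0, 0, -0.02, 0]
    - [0, 0.007, 0.03, 0, -0.05]

```text
clock: 24.32
position: [0.4811, 0.3579, 0.14]
ee_rot: [-0.001, 0.973, -0.232, 0.001]
contact_force: [-0.9, -0.1, -4.4]
width: 0.0393
```

Emit:
send_rows:
  increments:
    - [0, 0.011, 0.048, 0, -0.08]
    - [0, 0.011, 0.048, 0, -0.08]
    - [0, 0.011, 0.048, 0, -0.08]
    - [0, 0.011, 0.048, 0, -0.08]
    - [0, 0.011, 0.048, 0, -0.08]
    - [0, 0.011, 0.048, 0, -0.08]
    - [0, 0.011, 0.048, 0, -0.08]
    - [0, 0, 0.02, 0, -0.04]

```text
clock: 25.32
position: [0.4792, -0.0061, 0.1382]
ee_rot: [-0.0, 0.998, 0.063, -0.001]
contact_force: [0.9, 0.9, -4.1]
width: 0.0397
```

Emit:
send_rows:
  increments:
    - [0, 0, 0, 0, 0]
    - [0, 0, 0, 0, 0]

```text
clock: 25.58
position: [0.4787, -0.0031, 0.1386]
ee_rot: [-0.001, 0.998, 0.064, -0.001]
contact_force: [0.8, 0.0, -3.8]
width: 0.0391
```

Run:
```python
from h import *
plan(.5007,-.0327,.065,.148)
```

```text
t 25.57 pos [ 0.4787 -0.0031  0.1386] yaw 0.1274 tilt [-0.0027  0.0013] w 0.0391 F [ 0.8  0.  -3.8]
 tool shift (start axes) [0.0181 0.0321 0.0736]  (final axes) [0.0174 0.0325 0.0736]  turn -0.0206
```

Emit:
send_rows:
  increments:
    - [0, 0.009, 0.016, 0.02, -0.02]
    - [0, 0.009, 0.016, 0.025, 0]
    - [0, 0, 0, 0.025, 0]
    - [0, 0, 0, 0, 0]
    - [0, 0, 0, 0, 0]

```text
clock: 26.2
position: [0.5023, -0.0324, 0.07]
ee_rot: [-0.0, 0.997, 0.074, 0.0]
contact_force: [0.8, 0.2, -4.4]
width: 0.0394
```

Run:
```python
from h import *
plan(.5007,-.0327,.026,.148)
im,c=grab("wrist","w15")
```

```text
t 26.2 pos [ 0.5023 -0.0324  0.07  ] yaw 0.1491 tilt [0.0005 0.0001] w 0.0394 F [ 0.8  0.2 -4.4]
 tool shift (start axes) [-0.0016  0.      0.044 ]  (final axes) [-0.0016  0.      0.044 ]  turn 0.0011
```

View pics/w15.png

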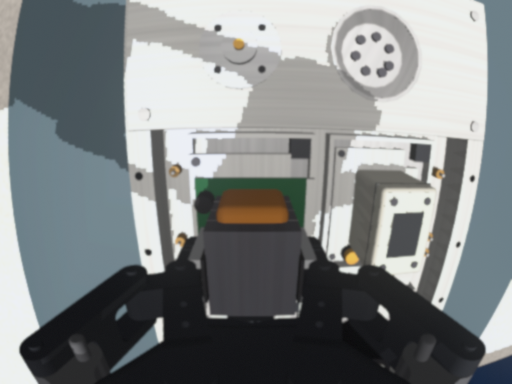

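Emit:
send_rows:
  increments:
    - [0, -0.0015, 0, 0.015, 0]
    - [0, 0, 0, 0.015, 0]
    - [0, 0, 0, 0.007, 0]
    - [0, 0, 0, 0.004, 0]
    - [0, 0, 0, 0, 0]
    - [0, 0, 0, 0, 0]

```text
clock: 27.0
position: [0.5011, -0.0336, 0.029]
ee_rot: [0.0, 0.997, 0.074, 0.001]
contact_force: [0.8, -0.2, -3.7]
width: 0.0388
```

Run:
```python
from h import *
plan(.5007,-.0327,.026,.148)
im,c=grab("wrist","w16")
```

```text
t 27.0 pos [ 0.5011 -0.0336  0.029 ] yaw 0.148 tilt [ 0.001  -0.0003] w 0.0388 F [ 0.8 -0.2 -3.7]
 tool shift (start axes) [-0.0002 -0.0009  0.003 ]  (final axes) [-0.0002 -0.0009  0.003 ]  turn -0.0
```

View pics/w16.png

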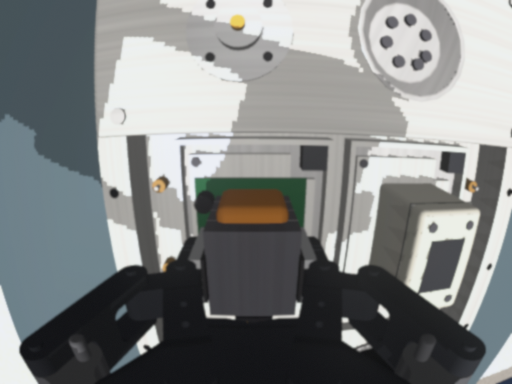

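Emit:
send_rows:
  increments:
    - [0, 0, -0.0005, 0.001, 0]
    - [0, 0, 0, 0.001, 0]
    - [0, 0, 0, 0.001, 0]
    - [0, 0, 0, 0, 0]

```text
clock: 27.55
position: [0.5005, -0.033, 0.026]
ee_rot: [0.0, 0.997, 0.074, 0.0]
contact_force: [-2.0, 0.6, 2.4]
width: 0.0391
```

Emit:
send_rows:
  increments:
    - [1, 0, 0, 0, 0]
    - [1, 0, 0, 0, 0]
    - [1, 0, 0, -0.03, 0]
    - [1, 0, 0, -0.05, 0]
    - [1, 0, 0, -0.06, 0]
    - [1, 0.02, 0.03, -0.06, 0]
    - [1, 0.03, 0.03, -0.03, 0]
    - [1, 0, 0, 0, 0]

```text
clock: 28.55
position: [0.5601, -0.0843, 0.2519]
ee_rot: [0.002, 0.997, 0.073, 0.004]
contact_force: [0.3, 0.1, -1.0]
width: 0.0853
```

Emit:
send_rows:
  increments:
    - [1, 0, 0, 0, 0]
    - [1, 0, 0, 0, 0]

```text
clock: 28.8
position: [0.5548, -0.0813, 0.2478]
ee_rot: [-0.001, 0.997, 0.074, -0.001]
contact_force: [-0.2, -0.4, -0.7]
width: 0.0852
```

Run:
```python
from h import *
im,c=grab("wrist","w17")
plan(.55,-.09,.26,.148)
cv2.imwrite("pics/w17b.png",cv2.resize(im[60:280,145:370],None,fx=2.7,fy=2.7,interpolation=cv2.INTER_CUBIC))
im,c=grab("side","s17")
cv2.imwrite("pics/s17c.png",cv2.resize(im[150:260,180:330],None,fx=4,fy=4,interpolation=cv2.INTER_CUBIC))
```

```text
t 28.85 pos [ 0.5549 -0.0813  0.2479] yaw 0.1485 tilt [-0.0027  0.0008] w 0.0852 F [-0.8 -0.6 -0.3]
 tool shift (start axes) [-0.0062  0.0078 -0.0121]  (final axes) [-0.0062  0.0078 -0.0121]  turn 0.0005
```

View pics/w17b.png

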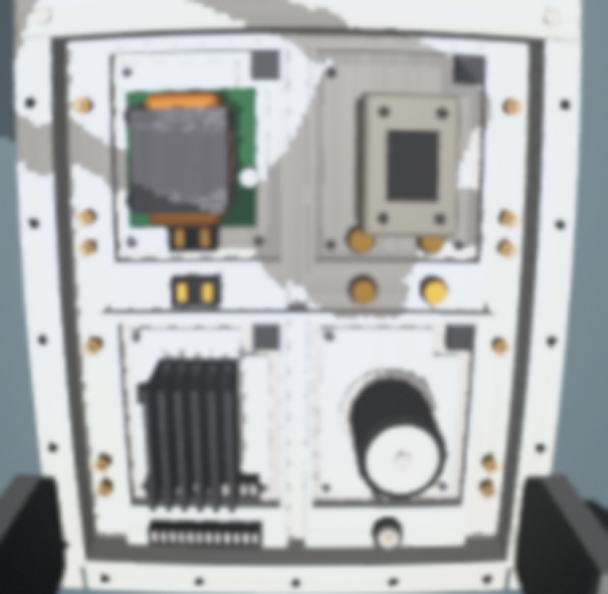

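View pics/s17c.png

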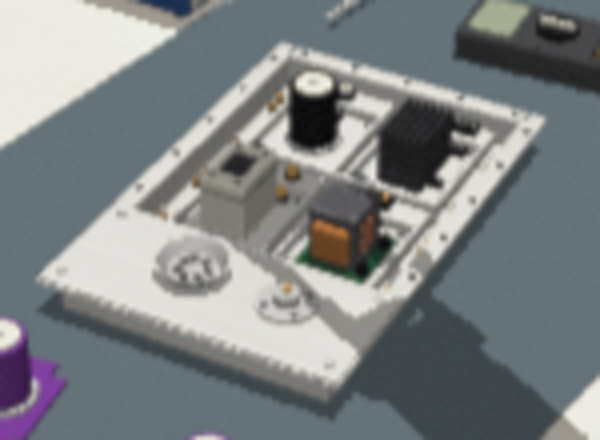

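Run:
```python
from h import *
c=load("w17")
R=lambda th:np.array([[np.cos(th),np.sin(th)],[-np.sin(th),np.cos(th)]])
f=lambda u,v,z:onz(c,"wrist",145+u/2.7,60+v/2.7,z)
for n,u,v,z,b in [("transf",179,160,.06,[.5007,-.0327]),("bat",411,165,.062,[.5957,-.0186]),("filt",402,460,.066,[.6148,-.1471]),("amp",194,448,.06,[.5198,-.1613])]:
    print(n,(R(.148)@(f(u,v,z)[:2]-b)).round(4))
# plate corner screws vs key blocks (plate z .010, key z .016)
for n,u,v in [("tr BL",131,242),("tr BR",259,240),("tr TL",127,72),("bat TL",331,72),("bat BL",331,244),("bat BR",459,244),("amp TL",136,337),("filt TL",329,337),("filt BL",326,489),("filt BR",443,487)]:
    print(n,(R(.148)@(f(u,v,.010)[:2]-np.array([.5577,-.0899]))).round(4))
```

```text
transf [0.0003 0.0003]
bat [-0.0007 -0.0014]
filt [-0.0002  0.    ]
amp [0.003  0.0032]
tr BL [-0.079   0.0238]
tr BR [-0.0169  0.0242]
tr TL [-0.079   0.1059]
bat TL [0.0169 0.1043]
bat BL [0.0175 0.0223]
bat BR [0.0798 0.0231]
amp TL [-0.0786 -0.0239]
filt TL [ 0.0171 -0.0238]
filt BL [ 0.017  -0.1066]
filt BR [ 0.0793 -0.1062]
```

Run:
```python
from rig import manip
print(manip.sign_off())
```

```text
the job is handed in; nothing more can be done
None
```

All four modules are in their matching bays, and I handed the job in at about 29 s of the 102 s allowed. The hand-in gives no verdict, so the result rests on my own checks.

**What I did:** I moved the amplifier into the empty socket bay. Then I moved the battery to the studs bay, the filter to the coax bay, the amplifier to the header bay, and the transformer from the bench to the socket bay. Each module was lowered until within about 1 mm of its seated height before release. The arm stayed well clear of the multimeter, the solder reel and the look-alikes.

**Last checks:**
- **Position:** a wrist picture put the base-plate screws within about 1.5 mm of where they belong in every bay (on the amplifier I could use only one screw).
- **Seating:** all four notches are at their key blocks, and the plates looked flat in the wrist and side pictures. I judged seated height and tilt from those pictures rather than measuring them.
- **Disagreement:** the middle of the amplifier's top read about 4 mm off the bay middle, while its visible plate screw read within 1 mm. I put this down to the fin edges being hard to locate from an oblique view. Either reading is inside the 10 mm limit.
- **Not measured:** I did not measure the multimeter and reel positions again at the end.

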